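# Set the spoon bin's sprung cover to half open

## Robot

A 6-joint arm with a two-finger parallel gripper is mounted at the origin on the work surface. World frame = base frame: x ahead of the robot, y to its left, z up, the work surface at z = 0. Lengths are in m, angles in rad, forces in N, time in s.
With the tool pointing down it reaches from about 0.3 to 0.875 m from the base axis. Payload 4.2 kg.
Tool frame: the origin (TCP) lies between the finger pads; the fingertips stand bot.tip_extent ahead of it and the grasp point (between the pads) lies 8 mm behind it (bot.tip_extent is the distance from the TCP to the fingertips, in m); z points along the fingers, y is the line along which they close (so a half turn about z gives the same grasp; the last joint's range is limited). The gripper opens to 85 mm and grips with 20 to 120 N. Pads are 22 mm wide; open, the fingers measure 114 mm over their backs; the gripper's body (76 mm by 85 mm) begins 54 mm behind the grasp point. The pads swing forward as they close: fully open they stand 13 mm farther back than shut.
Start: joints at [1.184, 0.32, 1.565, -0, 1.257, -0.02], TCP at [0.206, 0.537, 0.242] pointing down, gripper open.
Joint ranges: [-3.11, 3.11], [-0.84, 2.01], [0.21, 2.61], [-1.34, 4.49], [0.05, 2.63], [-2.56, 2.56]. Speed limits (rad/s): [2.57, 2.57, 3.14, 3.14, 3.14, 3.14].

## Interface

Orientations are given as a rotation vector (axis times angle).
In Python, from rig import telemetry, eyes, ticket, bot gives the robot as it stands.
- The arm moves only by the tool arm_command, never from a script. Its argument "increments" is a list of rows, each a list of 5 numbers: the closure, from 0 (fully open) to 1 (shut), then the shift along the tool's x, y, z in cm, then the turn about the tool's z in degrees. In form: [[claw, dx, dy, dz, spin], ...]. A call has 1 to 5 rows; each row shifts and turns the commanded pose from where the row before left it, along the tool's axes as they then stand; what a row does not reach is not made up. A row lasts 1/10 s, in which the tool goes at most 50 mm and 8.59 degrees, less where a joint would pass 70% of its speed; a pose out of reach is approached as far as the arm can. A call is refused whole if a number of a shift passes 5 or a number of a turn 8.59, either way. A call with a gripper value outside its range is refused whole. The fingers move at their own pace and stop on an object; "force" is the grip in N (left out, the last holds). Time passes only in rows, so rows that do not move let the fingers close. It gives the time, the measured TCP pose, the force, the opening and the grip force at its end, in the units of the state.
- telemetry.observe(): the state, without advancing time (a new reading comes with each control period).
- eyes.read_camera(name): name is "side" or "top" or "wrist"; returns the picture (480x640x3 uint8, red, green, blue); there is no depth.
- eyes.calibration(name): a dict with "camera_matrix" (3x3 intrinsics, pixels), "world_to_cam" (4x4, takes a point from world to camera coordinates). Camera axes: x right, y down, z forward; pixel columns grow to the right and rows downward; lengths in m; the calibration is good to about 2 mm. A picture is of the moment at which its call begins: read the wrist's pose just before it. calibration takes no time and is no camera call; for the wrist camera it gives the pose at the moment of the call.
- ticket.job_done(): hands the job in; it is judged then, once.
The state is a dict: "t": time; "joint_pos": joint angles; "joint_velocities": joint speeds; "joint_efforts": joint torques, N m; "eef_pos": TCP position; "tcp_rot": TCP orientation; "contact_force": force on the tool from outside, world axes, zero at the start; "moment": the same for the moment, N m; "finger_gap": opening from 0.0 (shut) to 1.0 (fully open); "gripper_force": force on a finger pad.
Only numpy, scipy, OpenCV 4.12 (cv2) and the standard library are available. Lean on these libraries where they do the work, as an engineer would, in place of code of your own. Each camera call takes 0.05 s, during which the arm holds its last target. There are 200 camera calls.

## Task

Set the narrower of the two serving bins to its half-open serving position: with a fingertip, push its sprung cover all the way back to the rear stop, without forcing it against the stop, then let it go so that it springs back and catches on its stop pin, half open. Only push, do not grip or lift anything; leave the wider bin's cover shut and do not disturb the bottle, the cup or the scraper.

Things in the scene. Friction and masses are not known exactly. Their poses are not given: they have to be found in the camera images.
- narrow_bin: the narrower serving bin (holds small wooden spoons), stainless, fixed to the table: 240 mm long (its x), 150 mm wide (its y), body 105 mm high. Origin: centre of its underside. Its x axis is level and points from its front (the robot's side) to its rear, z up; its yaw varies. The well opens upward in the front half; the rear half is a flat deck, level with the rim, over which the cover slides
- narrow_front (a point): centre of the upright flat front face of the narrow bin's cover; moves with the cover, same axes as its bin; the outward normal of the face is -x. The cover is an aluminium hood 110 mm long (x), 106 mm wide (y), 45 mm high, lying on the bin's rim: its underside is 105 mm and its top 150 mm above the table, this point 127 mm. Nothing stands above the rim in front of the face, and the well lies below its path
- narrow_cover (a joint): travel of the narrow cover to the bin's rear (+x), m: 0 shut, 0.045 caught on the stop pin (half open), 0.090 at the rear stop. A spring drives it shut (3 N at 0, 6.6 N at 0.090; damping 15 N s/m). The pin rides over a tooth from about 0.02 (1 N extra) and snaps in behind it at about 0.045; let go from beyond, the cover comes forward only to 0.045. The stop is rigid: over 50 N damages it
- narrow_pin_tip (a point): tip of the narrow bin's sprung stop pin, a level 6 mm steel pin along the bin's y in a small housing on the rim on the bin's -y side, midway along the bin, 114 mm above the table; it works by itself and need not be touched
- wide_bin: the wider serving bin (holds paper cups), of the same build and fixed: 240 mm long (x), 200 mm wide (y), 105 mm high; origin and axes as for the narrow bin. Either bin may stand on the left
- wide_cover (a joint): travel of the wide bin's cover (hood 110 x 156 x 45 mm), as for narrow_cover; it starts shut at 0 and must stay shut
- sauce_bottle: loose bottle standing upright, 56 mm diameter, 160 mm high; origin at the centre of its underside
- steel_cup: loose open steel cup, 72 mm across the rim, 85 mm high; origin at the centre of its underside
- scraper: loose spatula 240 mm long lying flat on the table between robot and bins, under 40 mm high; origin near its middle, its length along its x

How it is judged:
By the outcome, as a careful person would: the job done as asked, in the order asked, and still so for the second after the job is handed in, with the robot touching nothing.
It also fails if it takes over 34 s, if anything falls off the work surface, if the arm or the gripper's body presses on something with over 40 N, if the wrist force passes 120 N, or if a joint passes its speed limit or range.

## Working session

There is one attempt and no reset: what is moved stays moved. The work goes in short steps, Python scripts to look and compute and a tool call to move; the robot and the scene stay as the last step left them, time stands still between calls to the robot, and variables do not carry over. Pictures are saved under pics/ and viewed, at most 10 in all, crops included, and the job is handed in when it is done.

Besides the shell and the picture viewer there is one more tool, called by a JSON object that holds its "name" and its "arguments", one argument or row to a line. arm_command: Moves the arm, as the interface text tells. Its arguments: {"type":"object","properties":{"increments":{"type":"array","items":{"type":"array","items":{"type":"number"}}},"force":{"type":"number"}},"required":["increments"]}

```bash
mkdir -p pics
python3 - <<'E'
from rig import telemetry, eyes, ticket, bot
import cv2
for n in("top","side"):
    cv2.imwrite(f"pics/{n}0.png",eyes.read_camera(n)[:,:,::-1]); c=eyes.calibration(n); print(c)
s=telemetry.observe(); print(s['t'],s['eef_pos'],s['tcp_rot'],bot.tip_extent)
E
```

```text
{'camera_matrix': array([[444.92215772,   0.        , 320.6342435 ],
       [  0.        , 444.92215772, 242.32179843],
       [  0.        ,   0.        ,   1.        ]]), 'world_to_cam': array([[-0.00274355, -0.99999557,  0.00115113, -0.01370253],
       [-0.98478279,  0.00250178, -0.17377169,  0.56723829],
       [ 0.17376804, -0.00161036, -0.98478529,  1.11714841],
       [ 0.        ,  0.        ,  0.        ,  1.        ]])}
{'camera_matrix': array([[537.06587979,   0.        , 313.98568387],
       [  0.        , 537.06587979, 245.86205498],
       [  0.        ,   0.        ,   1.        ]]), 'world_to_cam': array([[ 0.99890124, -0.044179  , -0.01563745, -0.5570694 ],
       [-0.03956317, -0.61608265, -0.78668731,  0.12115252],
       [ 0.02512109,  0.78644159, -0.61715359,  1.30440813],
       [ 0.        ,  0.        ,  0.        ,  1.        ]])}
0.1 [0.20605631 0.53635903 0.24156734] [-5.72905453e-01 -3.08859854e+00  2.46312909e-03] 0.011
```

View pics/top0.png

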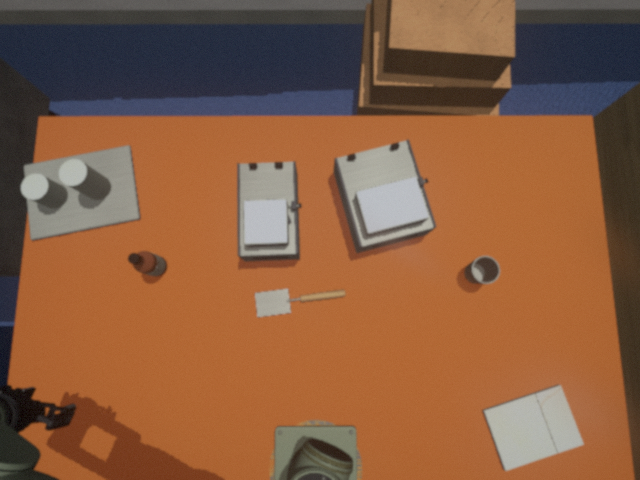

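View pics/side0.png

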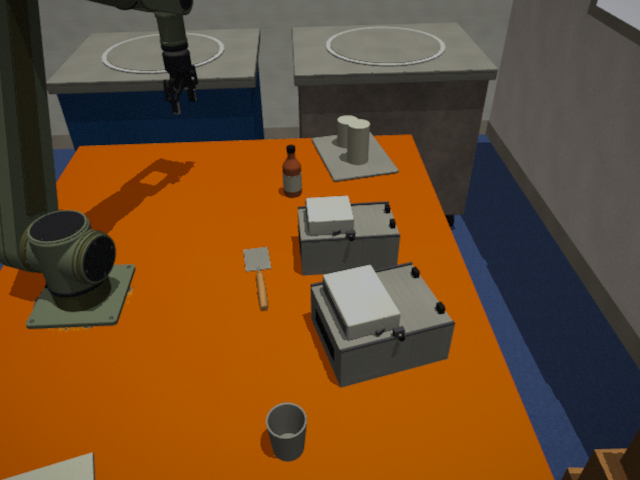

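The narrow bin is on the left, with its cover at about (265,222) in the top view. The bottle is at (150,263) and the scraper at (300,300), in front of the bins. I'll zoom in on the narrow bin to measure it.

```bash
cat > h.py <<'E'
import numpy as np
from rig import eyes
def px2w(n,uv,z):
    c=eyes.calibration(n);K=c["camera_matrix"];T=c["world_to_cam"];R=T[:3,:3];o=-R.T@T[:3,3]
    d=R.T@np.linalg.inv(K)@np.array([*uv,1.]);return o+d*(z-o[2])/d[2]
def w2px(n,p):
    c=eyes.calibration(n);q=c["camera_matrix"]@(c["world_to_cam"][:3]@np.array([*p,1.]));return q[:2]/q[2]
E
python3 - <<'E'
import cv2,numpy as np
a=cv2.imread("pics/top0.png")[150:270,225:315]
b=cv2.imread("pics/side0.png")[185:285,285:410]
f=lambda i,s:cv2.resize(i,None,fx=s,fy=s,interpolation=cv2.INTER_CUBIC)
A=f(a,4.5);B=f(b,3.2)
o=np.zeros((540,405+405,3),np.uint8)[:, :800];o[:A.shape[0],:405]=A;B=B[:,:395];o[:B.shape[0],405:405+B.shape[1]]=B
cv2.imwrite("pics/z0.png",o)
E
```

```text
(no output)
```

View pics/z0.png

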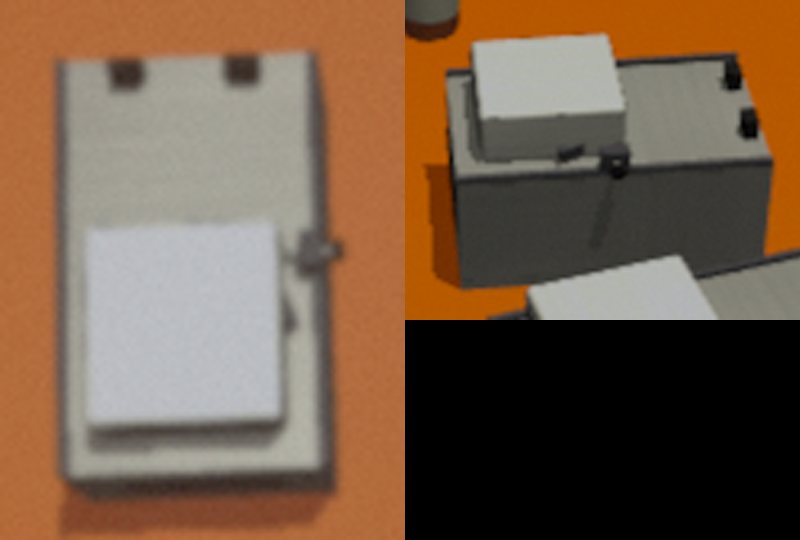

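In the enlarged top view (x4.5, offset 225,150), the cover's top corners are FL (89,424), FR (283,418), BR (275,224) and BL (86,229). The rim corners are (62,62), (315,53), (328,468) and (66,476).

Run:
```python
from h import *
g=lambda p,z:px2w("top",((p[0]+.5)/4.5+225-.5,(p[1]+.5)/4.5+150-.5),z)
C=np.array([g(p,.15) for p in[(89,424),(283,418),(275,224),(86,229)]])
B=np.array([g(p,.105) for p in[(66,476),(328,468),(315,53),(62,62)]])
for Q in(C,B):
    print(Q.round(4).tolist(),"front",(Q[0]+Q[1])/2,"rear",(Q[2]+Q[3])/2)
    print([np.linalg.norm(Q[i]-Q[i-1]).round(4) for i in range(4)])
    d=(Q[2]+Q[3]-Q[0]-Q[1]);w=Q[0]+Q[3]-Q[1]-Q[2];print("yaw",np.degrees([np.arctan2(d[1],d[0]),np.arctan2(-w[0],w[1])]))
# side check
h=lambda p,z:px2w("side",((p[0]-405+.5)/3.2+285-.5,(p[1]+.5)/3.2+185-.5),z)
S=np.array([h(p,.15) for p in[(472,40),(481,115),(624,112),(608,37)]]);print(S.round(4).tolist(),"front",(S[0]+S[1])/2)
print("bottle",px2w("top",(158,270),0),px2w("top",(136,259),.16),"cups L",px2w("top",(75,172),.1))
```

```text
[[0.5463, 0.1673, 0.15], [0.5493, 0.0643, 0.15], [0.6559, 0.0697, 0.15], [0.6533, 0.1718, 0.15]] front [0.54777712 0.11579095 0.15      ] rear [0.65458647 0.12075559 0.15      ]
[np.float64(0.1071), np.float64(0.1031), np.float64(0.1067), np.float64(0.1022)]
yaw [2.66126445 1.54113815]
[[0.525, 0.187, 0.105], [0.5291, 0.0425, 0.105], [0.7695, 0.0514, 0.105], [0.7645, 0.1962, 0.105]] front [0.52705091 0.11471466 0.105     ] rear [0.76700955 0.12381542 0.105     ]
[np.float64(0.2396), np.float64(0.1446), np.float64(0.2406), np.float64(0.1449)]
yaw [2.17197977 1.81361716]
[[0.5463, 0.1701, 0.15], [0.5497, 0.0675, 0.15], [0.6561, 0.0643, 0.15], [0.6539, 0.1671, 0.15]] front [0.5480031 0.1187965 0.15     ]
bottle [0.50105525 0.4248566  0.        ] [0.50896937 0.41971727 0.16      ] cups L [0.74400983 0.6175922  0.1       ]
```

{"name": "arm_command", "arguments": {
  "increments": [
    [1,0,0,0,-7.7],
    [1,0,0,0,-7.7],
    [1,0,0,0,-7.7],
    [1,0,0,0,0]
  ],
  "force": 40
}}

```text
t: 0.5
eef_pos: [0.2061, 0.5365, 0.2419]
tcp_rot: [0.057, -3.141, 0.001]
contact_force: [-0.2, -1.0, 0.5]
finger_gap: 0.327
gripper_force: 0.0
```

{"name": "arm_command", "arguments": {
  "increments": [
    [1,-2,-3.1,0,0],
    [1,-2,-3.1,0,0],
    [1,-2,-3.1,0,0],
    [1,-2,-3.1,0,0],
    [1,-2,-3.1,0,0]
  ]
}}

```text
t: 1.0
eef_pos: [0.3123, 0.3842, 0.2421]
tcp_rot: [0.053, -3.141, 0.0]
contact_force: [1.3, 0.6, -0.2]
finger_gap: -0.002
gripper_force: 0.0
```

{"name": "arm_command", "arguments": {
  "increments": [
    [1,-2,-3.1,0,0],
    [1,-2,-3.1,0,0],
    [1,-2,-3.1,0,0],
    [1,-2,-3.1,0,0],
    [1,-2,-3.1,0,0]
  ]
}}

```text
t: 1.5
eef_pos: [0.4179, 0.2329, 0.2423]
tcp_rot: [0.052, -3.141, -0.0]
contact_force: [0.9, -0.1, 0.4]
finger_gap: 0.0
gripper_force: 0.0
```

{"name": "arm_command", "arguments": {
  "increments": [
    [1,-2,-3.1,0,0],
    [1,-2,-3.1,0,0],
    [1,-2,-3,0,0],
    [1,-2,-3,0,0],
    [1,0,0,0,0]
  ]
}}

```text
t: 2.0
eef_pos: [0.5037, 0.1123, 0.2419]
tcp_rot: [-0.046, 3.14, -0.002]
contact_force: [-0.2, 0.6, 0.3]
finger_gap: -0.002
gripper_force: 0.0
```

{"name": "arm_command", "arguments": {
  "increments": [
    [1,0,0.1,2.5,0],
    [1,0,0.1,2.5,0],
    [1,0,0.1,2.5,0],
    [1,0,0,2.5,0],
    [1,0,0,1.6,0]
  ]
}}

```text
t: 2.5
eef_pos: [0.5001, 0.1187, 0.1245]
tcp_rot: [0.054, -3.138, 0.0]
contact_force: [0.6, -0.3, -0.1]
finger_gap: -0.002
gripper_force: 0.0
```

Run:
```python
from h import *
import cv2
from rig import telemetry
s=telemetry.observe();print(s['eef_pos'])
f=lambda i,s:cv2.resize(i,None,fx=s,fy=s,interpolation=cv2.INTER_CUBIC)
a=f(eyes.read_camera("top")[150:270,225:315,::-1],4.4);b=f(eyes.read_camera("side")[170:285,285:410,::-1],3.1)
o=np.zeros((540,800,3),np.uint8);o[:a.shape[0],:a.shape[1]]=a;o[:b.shape[0],400:400+b.shape[1]]=b
cv2.imwrite("pics/z1.png",o)
```

```text
[0.50010755 0.11867056 0.12445845]
```

View pics/z1.png

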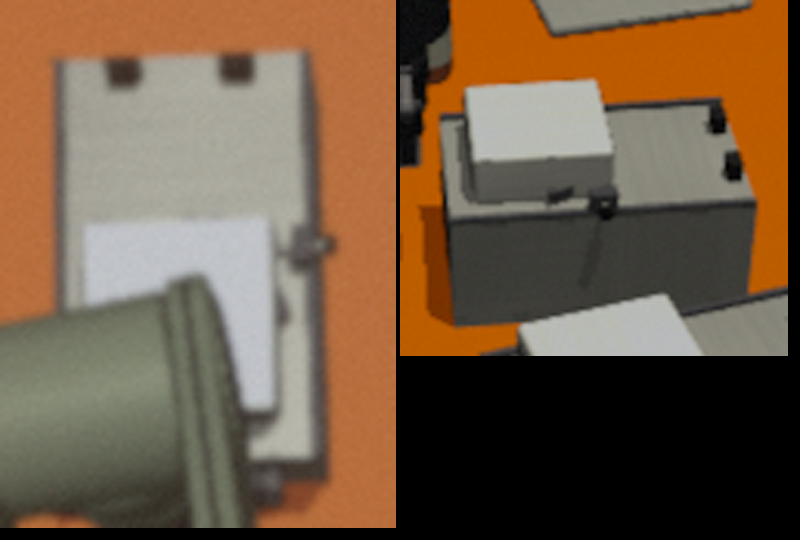

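The fingertips are just in front of the narrow cover's face, clear of the rim, and the cover is still shut. I'll approach until contact.

{"name": "arm_command", "arguments": {
  "increments": [
    [1,-1,-0.2,0,0],
    [1,-1,0,0,0],
    [1,-0.5,0,0,0],
    [1,-0.5,0,0,0],
    [1,-0.3,0,0,0]
  ]
}}

```text
t: 3.1
eef_pos: [0.5355, 0.1175, 0.1267]
tcp_rot: [-0.057, 3.14, 0.0]
contact_force: [-0.4, 0.3, 0.9]
finger_gap: -0.002
gripper_force: 0.0
```

{"name": "arm_command", "arguments": {
  "increments": [
    [1,-0.3,0,0,0],
    [1,-0.3,0,0,0],
    [1,-0.3,0,0,0],
    [1,-0.3,0,0,0],
    [1,0,0,0,0]
  ]
}}

```text
t: 3.6
eef_pos: [0.5467, 0.1178, 0.1263]
tcp_rot: [0.057, -3.141, 0.0]
contact_force: [-4.0, -0.8, 3.0]
finger_gap: -0.002
gripper_force: 1.7
```

{"name": "arm_command", "arguments": {
  "increments": [
    [1,-0.8,0,0,0],
    [1,-0.8,0,0,0],
    [1,-0.8,0,0,0],
    [1,-0.8,0,0,0],
    [1,-0.8,0,0,0]
  ]
}}

```text
t: 4.1
eef_pos: [0.5848, 0.1193, 0.126]
tcp_rot: [0.057, -3.136, 0.0]
contact_force: [-6.3, 0.7, 2.9]
finger_gap: 0.001
gripper_force: 3.1
```

{"name": "arm_command", "arguments": {
  "increments": [
    [1,-0.8,0,0,0],
    [1,-0.8,0,0,0],
    [1,-0.4,0,0,0],
    [1,-0.2,0,0,0],
    [1,0,0,0,0]
  ]
}}

```text
t: 4.6
eef_pos: [0.6077, 0.1202, 0.126]
tcp_rot: [0.057, -3.138, 0.0]
contact_force: [-6.9, 0.3, 2.5]
finger_gap: 0.001
gripper_force: 2.9
```

{"name": "arm_command", "arguments": {
  "increments": [
    [1,-0.3,0,0,0],
    [1,-0.3,0,0,0],
    [1,-0.3,0,0,0],
    [1,-0.2,0,0,0],
    [1,0,0,0,0]
  ]
}}

```text
t: 5.1
eef_pos: [0.6184, 0.1205, 0.126]
tcp_rot: [0.057, -3.138, 0.0]
contact_force: [-6.4, -0.2, 3.1]
finger_gap: 0.002
gripper_force: 3.1
```

Run:
```python
from h import *
import cv2
from rig import telemetry
f=lambda i,s:cv2.resize(i,None,fx=s,fy=s,interpolation=cv2.INTER_CUBIC)
print(telemetry.observe()['contact_force'])
cv2.imwrite("pics/z2.png",f(eyes.read_camera("side")[170:285,285:425,::-1],5))
# expected side pixels of cover top rear corners for travels .08,.09
u=np.array([np.cos(np.radians(2)),np.sin(np.radians(2)),0]);v=np.array([-u[1],u[0],0]);F=np.array([.547,.117,.15])
for t in(.07,.08,.09):
    print(t,[((w2px("side",F+u*(t+.11)+v*s)-[285,170])*5).round(0) for s in(-.053,.053)])
```

```text
[-6.42387793 -0.17449276  3.07250073]
0.07 [array([490., 235.]), array([453., 116.])]
0.08 [array([511., 234.]), array([472., 115.])]
0.09 [array([532., 233.]), array([492., 114.])]
```

View pics/z2.png

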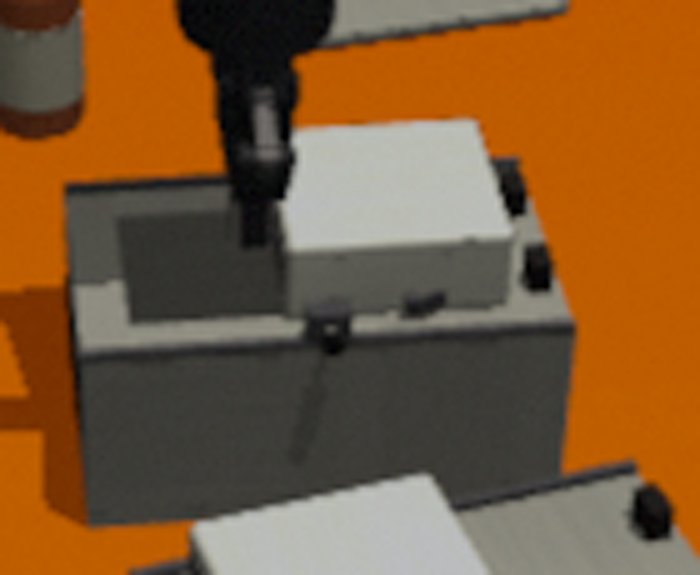

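The cover's rear corners are at (516,235) and (476,120), which puts its travel at about 0.082. Roughly 8 mm is left to the stop posts, so I'll creep.

{"name": "arm_command", "arguments": {
  "increments": [
    [1,-0.2,0,0,0],
    [1,-0.15,0,0,0],
    [1,-0.1,0,0,0],
    [1,-0.1,0,0,0],
    [1,0,0,0,0]
  ]
}}

```text
t: 5.65
eef_pos: [0.6237, 0.1207, 0.126]
tcp_rot: [0.057, -3.137, 0.0]
contact_force: [-6.8, 0.2, 3.0]
finger_gap: -0.002
gripper_force: 3.2
```

{"name": "arm_command", "arguments": {
  "increments": [
    [1,-0.1,0,0,0],
    [1,0,0,0,0]
  ]
}}

```text
t: 5.85
eef_pos: [0.6246, 0.1208, 0.126]
tcp_rot: [0.057, -3.137, 0.0]
contact_force: [-6.8, -0.3, 3.5]
finger_gap: -0.002
gripper_force: 3.3
```

{"name": "arm_command", "arguments": {
  "increments": [
    [1,-0.1,0,0,0],
    [1,0,0,0,0]
  ]
}}

```text
t: 6.05
eef_pos: [0.6256, 0.1208, 0.126]
tcp_rot: [0.057, -3.137, 0.0]
contact_force: [-6.3, 0.4, 2.7]
finger_gap: 0.001
gripper_force: 3.3
```

{"name": "arm_command", "arguments": {
  "increments": [
    [1,-0.1,0,0,0],
    [1,0,0,0,0]
  ]
}}

```text
t: 6.25
eef_pos: [0.6266, 0.1209, 0.126]
tcp_rot: [0.057, -3.137, 0.0]
contact_force: [-6.6, 0.1, 3.1]
finger_gap: -0.001
gripper_force: 3.3
```

{"name": "arm_command", "arguments": {
  "increments": [
    [1,-0.1,0,0,0],
    [1,0,0,0,0]
  ]
}}

```text
t: 6.45
eef_pos: [0.6268, 0.1208, 0.126]
tcp_rot: [0.057, -3.136, 0.0]
contact_force: [-8.3, -0.4, 4.7]
finger_gap: -0.003
gripper_force: 4.2
```

{"name": "arm_command", "arguments": {
  "increments": [
    [1,-0.05,0,0,0],
    [1,0,0,0,0]
  ]
}}

```text
t: 6.65
eef_pos: [0.6269, 0.1209, 0.126]
tcp_rot: [0.057, -3.135, 0.0]
contact_force: [-8.9, 0.2, 5.8]
finger_gap: 0.002
gripper_force: 4.8
```

The cover has stopped: 1.5 mm more of commanded travel gave 0.3 mm of motion, force rose to about 9 N, and total travel fits 0.090. Releasing it now.

{"name": "arm_command", "arguments": {
  "increments": [
    [1,2,0,0,0],
    [1,4,0,0,0],
    [1,4,0,0,0],
    [1,2,0,0,0],
    [1,0,0,0,0]
  ]
}}

```text
t: 7.15
eef_pos: [0.5078, 0.1164, 0.1264]
tcp_rot: [0.058, -3.141, 0.0]
contact_force: [1.2, -0.1, 0.2]
finger_gap: 0.003
gripper_force: 0.0
```

{"name": "arm_command", "arguments": {
  "increments": [
    [1,0,0,-3,0],
    [1,0,0,-3,0],
    [1,0,0,-3,0],
    [1,0,0,-3,0],
    [1,0,0,0,0]
  ]
}}

```text
t: 7.65
eef_pos: [0.5141, 0.1172, 0.2511]
tcp_rot: [-0.057, 3.129, 0.003]
contact_force: [0.3, 0.4, 0.1]
finger_gap: 0.002
gripper_force: 0.0
```

{"name": "arm_command", "arguments": {
  "increments": [
    [1,3,3,0,0],
    [1,3,3,0,0],
    [1,3,3,0,0],
    [1,3,3,0,0],
    [1,0,0,0,0]
  ]
}}

```text
t: 8.15
eef_pos: [0.3835, 0.2348, 0.246]
tcp_rot: [0.065, -3.141, -0.002]
contact_force: [0.0, -0.7, 0.3]
finger_gap: 0.0
gripper_force: 0.0
```

Run:
```python
from h import *
import cv2
from rig import telemetry
f=lambda i,s:cv2.resize(i,None,fx=s,fy=s,interpolation=cv2.INTER_CUBIC)
print(telemetry.observe()['contact_force'])
cv2.imwrite("pics/side3.png",eyes.read_camera("side")[:,:,::-1])
cv2.imwrite("pics/top3.png",eyes.read_camera("top")[:,:,::-1])
u=np.array([np.cos(np.radians(2)),np.sin(np.radians(2)),0]);v=np.array([-u[1],u[0],0]);F=np.array([.547,.117,.15])
for t in(0,.035,.045,.055):
    print(t,[(w2px("side",F+u*(t+.11)+v*s)).round(0) for s in(-.053,.053)])
```

```text
[ 0.03247786 -0.74211121  0.28093396]
0 [array([354., 219.]), array([348., 195.])]
0.035 [array([369., 218.]), array([362., 194.])]
0.045 [array([373., 218.]), array([366., 194.])]
0.055 [array([377., 217.]), array([370., 194.])]
```

View pics/side3.png

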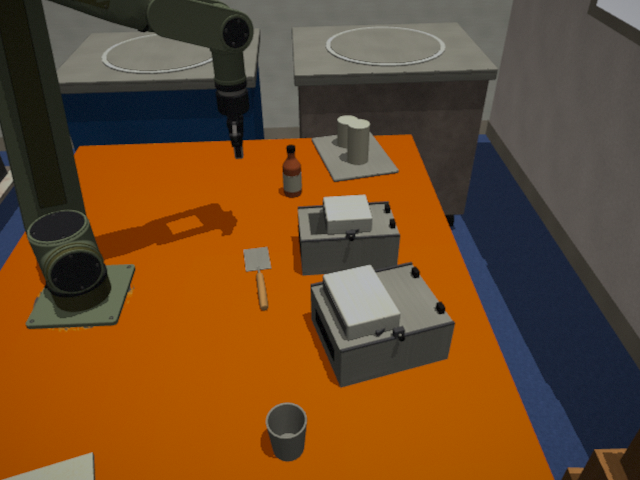

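View pics/top3.png

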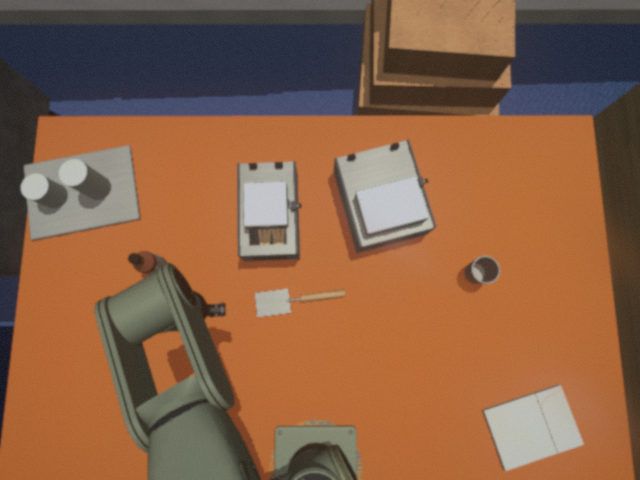

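The narrow cover is caught half open, with its rear corner at about (372,218) in the side view where 0.045 predicts (373,218). The spoons are visible, the wide cover is still shut, and the bottle, cup and scraper haven't moved. The arm is clear.

```bash
python3 -c "
from rig import ticket
print(ticket.job_done())"
```

```text
the job is handed in; nothing more can be done
None
```

The job is handed in: I pushed the narrow bin's cover gently to its rear stop (about 9 N) and released it, and it caught on its stop pin half open; the wide cover stayed shut and the bottle, cup and scraper were not disturbed.

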